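# Close the spice grinder and hold its paddle at half travel

## Task

Close the spice grinder with its own lid, the small round one, set fully home and flat in the recess of the bowl's mouth, and let go of it. Only then press the grinder's spring paddle halfway down, to its slow speed, where the paddle lies level (never all the way down), and keep it there: your program finishes while the arm is still holding the paddle level. Leave the other lids and everything else on the worktop where they are.

Things in the scene. Friction and masses are not known exactly. Their poses are not given: they have to be found in the camera images.
- lid: the grinder's own lid: plain steel disc, 70 mm across and 8 mm thick, with a black cylindrical knob in the middle (22 mm across, from 8 to 32 mm above the underside); about 0.11 kg; lies flat on the worktop, knob up. Origin: centre of its underside; z up
- grinder: spice grinder, fixed to the worktop: white slab 150 mm (x) by 260 mm (y), 22 mm high; on it a steel bowl, 112 mm across, centred 70 mm to its own +y, rim 70 mm above the worktop; and a steel paddle centred 70 mm to its own -y. Origin: centre of the slab's underside; its x points away from the robot, give or take 0.35 rad
- bowl_seat (a point): centre of the floor of the round recess in the bowl's mouth, 62 mm above the worktop: the recess is 74 mm across and 8 mm deep, its ledge carries the lid (the bowl below is 60 mm across and open). A seated lid has its origin here and its top flush with the rim. Axes as the grinder
- paddle (a joint): angle (rad) by which the spring paddle is pressed: 0 at rest (sloping up 0.25 rad to its free end), 0.25 half travel (level), 0.5 fully down. Steel bar 46 mm wide, 8 mm thick, 120 mm long from its hinge; the hinge runs along the grinder's y, 56 mm above the worktop, 55 mm to the grinder's +x of its origin; the free end points to its -x. Springs back when let go
- paddle_pad (a point): middle of the thin black rubber pad on the paddle's upper face, 90 mm from the hinge: where to press, downwards. About 82 mm above the worktop at rest, 60 mm with the paddle level, 38 mm fully down. Pressing here takes about 2 N to start, 5 N at half travel, 8.5 N fully down
- big_lid: bystander: lid of a jar, like the grinder's lid but 94 mm across; same knob; does not fit. Origin: centre of its underside
- square_lid: bystander: lid of a canister, 70 mm square, 8 mm thick; same knob; does not fit. Origin: centre of its underside
- spice_jar: bystander: jar, 48 mm across, 85 mm high. Origin: centre of its underside
- tin: bystander: low aluminium tin, 60 mm across, 35 mm high. Origin: centre of its underside
- mug: bystander: white mug, 80 mm across, 90 mm high, handle to its +y. Origin: centre of its underside
- spoon: bystander: spoon lying flat. Origin: on its underside
- shaker: bystander: turned wooden shaker, 44 mm across, 86 mm high. Origin: centre of its underside
Mind the look-alikes: they are no part of the job. What is shaped like the lid but blue or pink is not meant.

How it is judged:
By the outcome, as a careful person would: the job done as asked, in the order asked, and still so for the second after the job is handed in, while the arm keeps its last pose, push and grip.
It also fails if it takes over 51 s, if anything falls off the work surface, if the arm or the gripper's body presses on something with over 40 N, if the wrist force passes 120 N, or if a joint passes its speed limit or range.

## Robot

A 6-joint arm with a two-finger parallel gripper is mounted at the origin on the work surface. World frame = base frame: x ahead of the robot, y to its left, z up, the work surface at z = 0. Lengths are in m, angles in rad, forces in N, time in s.
With the tool pointing down it reaches from about 0.275 to 1 m from the base axis. Payload 8.4 kg.
Tool frame: the origin (TCP) lies on the centre line of the jaws, within the pads' length; the fingertips stand 22 mm ahead of it and the grasp point (between the pads) lies 3 mm ahead of it (nose_length is the distance from the TCP to the fingertips, in m); y points along the fingers, x is the direction in which the jaws open and shut, and the axes are right-handed (so a half turn about y gives the same grasp; the last joint's range is limited). The gripper opens to 85 mm and grips with 20 to 120 N. Pads are 22 mm wide; open, the fingers measure 114 mm over their backs; the gripper's body (76 mm by 85 mm) begins 54 mm behind the grasp point. The pads swing forward as they close: fully open they stand 13 mm farther back than shut.
Start: joints at [-0.002, 0.353, 1.633, -0, 1.155, -0.002], TCP at [0.625, -0, 0.253] pointing down, gripper open.
Joint ranges: [-2.63, 2.63], [-0.92, 2.1], [0.06, 2.66], [-1.3, 4.44], [0, 2.69], [-3.02, 3.02]. Speed limits (rad/s): [2.22, 2.22, 2.79, 3.14, 3.14, 3.14].

## Interface

Orientations are given as a unit quaternion [w, x, y, z].
In Python, from bench import * gives the robot as it stands.
- The arm moves only by the tool jog_arm, never from a script. Its arguments are lists of equal length, an entry for each row: "delta_pos": the shift along the tool's x, y, z in m, a list of three; "twist": the turn, a rotation vector about the tool's x, y, z in degrees, a list of three; "jaw": the closure, from 0 (fully open) to 1 (shut). In form: {"delta_pos": [[x, y, z], ...], "twist": [[wx, wy, wz], ...], "jaw": [jaw, ...]}. A call has exactly 5 rows; each row is the pose to reach, as a shift and turn from the pose commanded when the call began, along the tool's axes at that moment; what a row does not reach only later rows make up. A row lasts 1/12 s, in which the tool goes at most 41.7 mm and 7.16 degrees, less where a joint would pass 70% of its speed; a pose out of reach is approached as far as the arm can. A call with a gripper value outside its range is refused whole. The fingers move at their own pace and stop on an object; "newtons" is the grip in N (left out, the last holds). Time passes only in rows, so rows that repeat a pose let the fingers close, or fill a call up. It gives the time, the measured TCP pose, the force and the opening at its end, in the units of the state.
- get_obs(): the state, without advancing time (a new reading comes with each control period).
- grab_frame(name): name is "scene" or "side" or "wrist"; returns a dict with "pixels" (384x512x3 uint8, red, green, blue), "depth" (384x512 float32, m along the optical axis (not along the pixel's ray), 0 where there is no reading), "fovy" (degrees; the focal length in pixels is half the picture's height over the tangent of half this angle, whatever the lens; pixels are square), "cx", "cy" (the principal point, pixels), "camera_from_world" (4x4, takes a point from world to camera coordinates). Camera axes: x right, y down, z forward; pixel columns grow to the right and rows downward; lengths in m; the calibration is good to about 2 mm. A picture is of the moment at which its call begins.
- hand_in(): hands the job in, once; it reports no verdict.
The state is a dict: "clock": time; "joints": joint angles; "qvel": joint speeds; "tau": joint torques, N m; "eef_pos": TCP position; "tool_rot": TCP orientation; "wrist_force": force on the tool from outside, world axes, zero at the start; "torque": the same for the moment, N m; "finger_gap": opening from 0.0 (shut) to 1.0 (fully open).
Only numpy, scipy, OpenCV 4.12 (cv2) and the standard library are available. Lean on these libraries where they do the work, as an engineer would, in place of code of your own. Each camera call takes 0.05 s, during which the arm holds its last target.

## Working session

There is one attempt and no reset: what is moved stays moved. The work goes in short steps, Python scripts to look and compute and a tool call to move; the robot and the scene stay as the last step left them, time stands still between calls to the robot, and variables do not carry over. Pictures are saved under pics/ and viewed, and the job is handed in when it is done.

Besides the shell and the picture viewer there is one more tool, called in YAML: its name, and indented under it one key for each argument. jog_arm: Moves the arm, as the interface text tells. Its arguments: {"type":"object","properties":{"delta_pos":{"type":"array"},"twist":{"type":"array"},"jaw":{"type":"array"},"newtons":{"type":"number"}},"required":["delta_pos","twist","jaw"]}

```bash
mkdir -p pics; ls; python3 - <<'E'
from bench import *
import cv2,numpy as np,pickle
F={}
for n in ["scene","side","wrist"]:
    f=grab_frame(n);F[n]=f
    cv2.imwrite(f"pics/{n}0.png",f["pixels"][:,:,::-1])
    print(n,f["fovy"],f["cx"],f["cy"]);print(np.round(np.linalg.inv(f["camera_from_world"]),3))
pickle.dump(F,open("f0.pkl","wb"))
print(get_obs())
E
```

```text
pics
scene 52.92694698404084 256.75705187563 187.96743684695534
[[-0.469  0.515 -0.718  1.234]
 [ 0.883  0.252 -0.396  0.261]
 [-0.023 -0.819 -0.573  0.593]
 [ 0.     0.     0.     1.   ]]
side 43.67626434642851 263.5363712643385 191.3072643401041
[[-0.97  -0.181  0.16   0.39 ]
 [-0.241  0.679 -0.693  0.84 ]
 [ 0.017 -0.711 -0.703  1.039]
 [ 0.     0.     0.     1.   ]]
wrist 71.9222038908167 253.40791970859107 186.80794628113105
[[ 1.     0.002 -0.002  0.625]
 [ 0.001 -0.963 -0.268  0.068]
 [-0.003  0.268 -0.963  0.374]
 [ 0.     0.     0.     1.   ]]
{'clock': 0.15, 'joints': array([-2.38361232e-03,  3.53519785e-01,  1.63395339e+00,  7.58969892e-06,
        1.15520525e+00, -2.40249042e-03]), 'qvel': array([ 0.00053219, -0.00268752, -0.00223467,  0.00174478,  0.00018844,
        0.00103557]), 'tau': array([-7.39769093e-04, -6.05638933e+01, -3.42338884e+01, -2.29960733e-05,
        6.16452831e-03, -4.00942213e-05]), 'eef_pos': array([6.24661816e-01, 1.32766763e-05, 2.52719177e-01]), 'tool_rot': array([ 7.07110050e-01, -7.07103304e-01,  3.78282202e-04,  3.89461657e-04]), 'wrist_force': array([-0.87709039,  0.15735108,  0.03775923]), 'torque': array([-0.0336292, -0.0232148,  0.0471662]), 'finger_gap': 0.9987636414691436}
```

View pics/scene0.png

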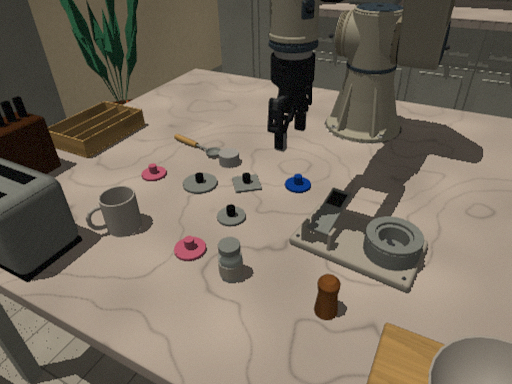

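View pics/side0.png

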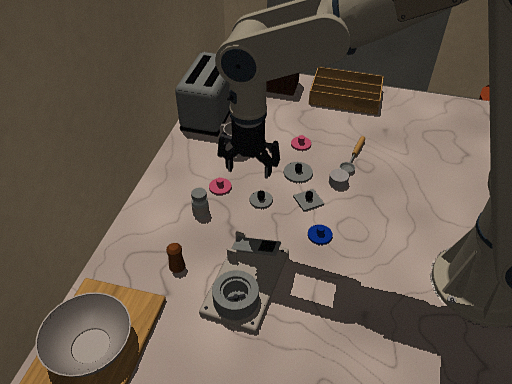

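View pics/wrist0.png

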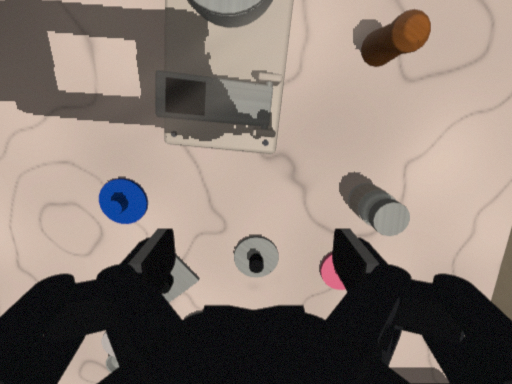

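Scene: own lid at (231,215), big lid (200,183), square (246,183), bowl (393,243), paddle pad about (338,199). Side: lid (261,199), bowl (236,293), paddle (258,244). Wrist: lid (256,257), pad (185,97).

```bash
cat > h.py <<'E'
import numpy as np,cv2,pickle
def K(f):
    h=f["pixels"].shape[0]; return h/2/np.tan(np.radians(f["fovy"])/2)
def ray(f,u,v):
    fl=K(f); d=np.array([(u-f["cx"])/fl,(v-f["cy"])/fl,1.]); M=np.linalg.inv(f["camera_from_world"])
    return M[:3,3],M[:3,:3]@d
def onz(f,u,v,z):
    o,d=ray(f,u,v); return o+d*(z-o[2])/d[2]
def proj(f,p):
    c=f["camera_from_world"]@np.r_[p,1]; return K(f)*c[0]/c[2]+f["cx"],K(f)*c[1]/c[2]+f["cy"]
def cloud(f):
    h,w=f["depth"].shape; v,u=np.mgrid[:h,:w]; z=f["depth"]; fl=K(f)
    p=np.stack([(u-f["cx"])/fl*z,(v-f["cy"])/fl*z,z],-1); M=np.linalg.inv(f["camera_from_world"])
    return p@M[:3,:3].T+M[:3,3]
def crop(f,u,v,r,s,name):
    im=f["pixels"][max(0,v-r):v+r,max(0,u-r):u+r,::-1]
    cv2.imwrite(name,cv2.resize(im,None,fx=s,fy=s,interpolation=cv2.INTER_CUBIC))
E
python3 - <<'E'
from h import *
F=pickle.load(open("f0.pkl","rb"))
a=[]
for n,u,v in [("scene",231,215),("side",261,199),("wrist",256,257),("scene",370,230),("side",245,270),("wrist",225,80)]:
    f=F[n];r=32 if len(a)<3 else 80
    im=cv2.copyMakeBorder(f["pixels"][:,:,::-1],80,80,80,80,cv2.BORDER_CONSTANT)[v+80-r:v+80+r,u+80-r:u+80+r]
    a.append(cv2.resize(im,(260,260),interpolation=cv2.INTER_CUBIC))
cv2.imwrite("pics/crops.png",np.vstack([np.hstack(a[:3]),np.hstack(a[3:])]))
for n,u,v in [("scene",231,215),("side",261,199),("wrist",256,257)]:
    print(n,onz(F[n],u,v,0.008))
for n in F:
    P=cloud(F[n]); m=(F[n]["depth"]>0)
    # lid top band
    q=P[m&(abs(P[...,2]-.008)<.0035)]
    c=onz(F["side"],261,199,.008)
    k=np.hypot(q[:,0]-c[0],q[:,1]-c[1])<.045
    print(n,"lid",k.sum(),q[k].mean(0) if k.any() else 0, q[k].min(0) if k.any() else 0,q[k].max(0) if k.any() else 0)
    c=onz(F["side"],236,285,.07)
    q=P[m&(abs(P[...,2]-.07)<.004)]
    k=np.hypot(q[:,0]-c[0],q[:,1]-c[1])<.075
    print(n,"rim",k.sum(),c)
    if k.any(): print(q[k].min(0),q[k].max(0))
E
```

```text
scene [ 0.62945035 -0.1457429   0.008     ]
side [ 0.62369566 -0.14354658  0.008     ]
wrist [ 0.62830046 -0.14617674  0.008     ]
scene lid 357 [ 0.63448835 -0.14314065  0.00884026] [ 0.59445042 -0.18135007  0.00450368] [ 0.66401281 -0.11323212  0.01146576]
scene rim 1072 [0.59694152 0.21128473 0.07      ]
[0.54084227 0.16506045 0.06602375] [0.6555149  0.27611569 0.07329493]
side lid 214 [ 0.62390882 -0.14017258  0.00745717] [ 0.59108673 -0.18203338  0.00450479] [ 0.65878906 -0.10991462  0.01131609]
side rim 833 [0.59694152 0.21128473 0.07      ]
[0.54046246 0.16570843 0.06603443] [0.65151152 0.27946719 0.07391049]
wrist lid 1198 [ 0.62814483 -0.14268695  0.00832022] [ 0.59410835 -0.18038143  0.00457783] [ 0.66256339 -0.11105834  0.01114145]
wrist rim 708 [0.59694152 0.21128473 0.07      ]
[0.56354302 0.16538872 0.06600761] [0.63269633 0.17799273 0.07280684]
```

View pics/crops.png

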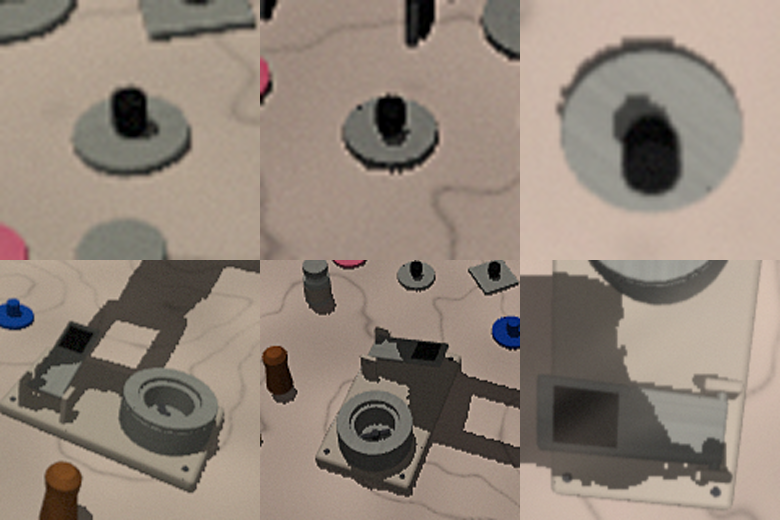

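jog_arm:
  delta_pos:
    - [-0.006,0,0.04]
    - [-0.012,0,0.08]
    - [-0.018,0,0.12]
    - [-0.024,0,0.16]
    - [-0.028,0,0.2]
  twist:
    - [0,0,0]
    - [0,0,0]
    - [0,0,0]
    - [0,0,0]
    - [0,0,0]
  jaw: [0.2,0.4,0.4,0.4,0.4]
  newtons: 30

```text
clock: 0.57
eef_pos: [0.5961, 0.2016, 0.2531]
tool_rot: [-0.707, 0.707, -0.0, -0.0]
wrist_force: [1.2, 0.1, 0.9]
finger_gap: 0.6
```

jog_arm:
  delta_pos:
    - [0,0,0]
    - [0,0,0]
    - [0,0,0]
    - [0,0,0]
    - [0,0,0]
  twist:
    - [0,0,0]
    - [0,0,0]
    - [0,0,0]
    - [0,0,0]
    - [0,0,0]
  jaw: [0.4,0.4,0.4,0.4,0.4]

```text
clock: 0.98
eef_pos: [0.5972, 0.1986, 0.2532]
tool_rot: [-0.707, 0.707, -0.001, 0.0]
wrist_force: [0.5, -0.7, -0.8]
finger_gap: 0.6
```

```bash
python3 - <<'E'
from bench import *
from h import *
f=grab_frame("wrist");pickle.dump(f,open("f1.pkl","wb"))
cv2.imwrite("pics/w1.png",f["pixels"][:,:,::-1])
g=get_obs();print(g["eef_pos"],g["tool_rot"],g["finger_gap"],g["clock"])
E
```

```text
[0.59723646 0.19871448 0.25324285] [-7.07048923e-01  7.07164150e-01 -6.31374818e-04  5.34663797e-04] 0.6008945742021193 1.0333
```

View pics/w1.png

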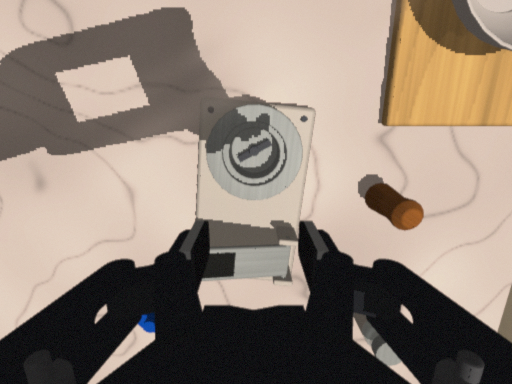

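The wrist picture shows the bowl at (254,152), the slab with edges slightly turned, the paddle at (248,263).

```bash
cat >> h.py <<'E'
def circ(p):
    A=np.c_[2*p,np.ones(len(p))]; s=np.linalg.lstsq(A,(p**2).sum(1),rcond=None)[0]
    c=s[:2]; r=np.sqrt(s[2]+c@c); return c,r,np.abs(np.hypot(*(p-c).T)-r)
def rcirc(p):
    for _ in range(6):
        c,r,e=circ(p); k=e<max(2.0*np.median(e),.0008); p=p[k]
    return np.round(c,4),round(r,4),len(p),round(float(e.mean()),4)
def bowl(f,c0):
    P=cloud(f); z=P[...,2]; m=(f["depth"]>0)
    D=np.hypot(P[...,0]-c0[0],P[...,1]-c0[1])
    for lo,nm in[(.040,"outer"),(.066,"rim")]:
        k=((z>lo)&(z<.078)&m&(D<.075)).astype(np.uint8)
        cs,_=cv2.findContours(cv2.medianBlur(k,5),cv2.RETR_CCOMP,cv2.CHAIN_APPROX_NONE)
        for c in sorted(cs,key=len)[-3:]:
            if len(c)<60: continue
            p=np.array([onz(f,u,v,.07)[:2] for u,v in c[:,0]]); print(nm,len(c),rcirc(p))
E
python3 - <<'E'
from h import *
f=pickle.load(open("f1.pkl","rb")); F=pickle.load(open("f0.pkl","rb"))
for g in (f,F["scene"],F["side"]): print('--');bowl(g,(.597,.2215))
# gradient-based: radial edge search of image in rectified plane z=.07
def rect(g,z,c,h,s):
    n=int(2*h/s); xs=c[0]-h+s*np.arange(n); ys=c[1]+h-s*np.arange(n)
    X,Y=np.meshgrid(xs,ys); P=np.stack([X,Y,0*X+z,0*X+1],-1)@g["camera_from_world"].T
    u=K(g)*P[...,0]/P[...,2]+g["cx"]; v=K(g)*P[...,1]/P[...,2]+g["cy"]
    return cv2.remap(g["pixels"][:,:,::-1],u.astype(np.float32),v.astype(np.float32),cv2.INTER_LINEAR)
a=[cv2.resize(rect(g,.07,(.597,.2215),.075,.0005),(260,260)) for g in (f,F["scene"],F["side"])]
b=[cv2.resize(rect(g,.008,(.628,-.146),.05,.0005),(260,260)) for g in (F["wrist"],F["scene"],F["side"])]
cv2.imwrite("pics/rect.png",np.vstack([np.hstack(a),np.hstack(b)]))
E
```

```text
--
outer 136 (array([0.5977, 0.2252]), np.float64(0.0275), 136, 0.0003)
outer 270 (array([0.5978, 0.2219]), np.float64(0.0549), 270, 0.0003)
rim 181 (array([0.5978, 0.2221]), np.float64(0.0368), 180, 0.0003)
rim 270 (array([0.5978, 0.2219]), np.float64(0.0549), 270, 0.0003)
--
outer 156 (array([0.6138, 0.2215]), np.float64(0.0688), 75, 0.0011)
rim 90 (array([0.6005, 0.2204]), np.float64(0.0363), 58, 0.0005)
rim 137 (array([0.6001, 0.2205]), np.float64(0.0557), 112, 0.0006)
--
outer 132 (array([0.5927, 0.2305]), np.float64(0.0608), 74, 0.0013)
rim 82 (array([0.595, 0.224]), np.float64(0.0371), 53, 0.0004)
rim 122 (array([0.5954, 0.224 ]), np.float64(0.0545), 79, 0.0005)
```

View pics/rect.png

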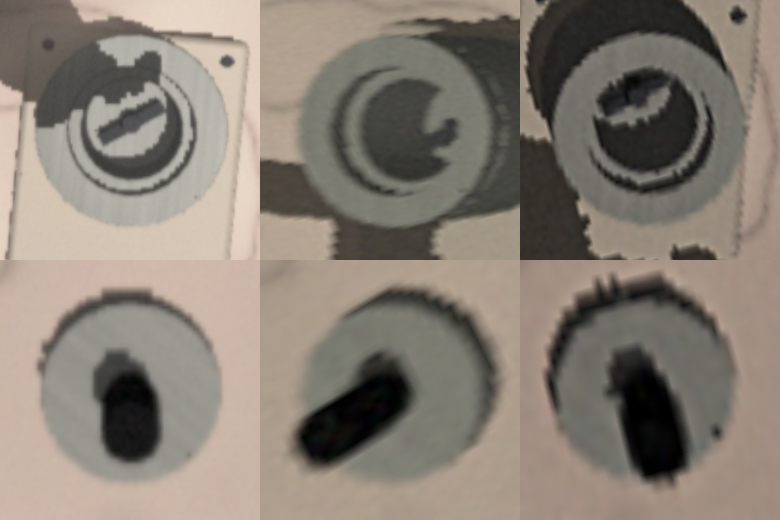

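```bash
python3 - <<'E'
from h import *
f=pickle.load(open("f1.pkl","rb")); F=pickle.load(open("f0.pkl","rb"))
c=np.array([.628,-.146])
for n in F:
    g=F[n]; im=g["pixels"].astype(int)
    m=((im[...,0]-im[...,2]<14)&(im.sum(2)>200)).astype(np.uint8)
    h,w=m.shape; v,u=np.mgrid[:h,:w]
    cu,cv_=proj(g,np.r_[c,.008]); 
    m[np.hypot(u-cu,v-cv_)>40]=0
    cs,_=cv2.findContours(m,cv2.RETR_EXTERNAL,cv2.CHAIN_APPROX_NONE)
    cs=[k for k in cs if cv2.pointPolygonTest(cv2.convexHull(k),(float(cu),float(cv_)),True)>0]
    k=max(cs,key=len); p=np.array([onz(g,a,b,.008)[:2] for a,b in k[:,0]])
    print(n,len(k),rcirc(p))
# pad
b=np.array([.5978,.2220])
for nm,g,gu in (("w0",F["wrist"],(185,97)),("w1",f,(219,264)),("scene",F["scene"],(338,199)),("side",F["side"],(267,244))):
    q=onz(g,*gu,.082); d=q[:2]-b
    psi=np.arctan2(d[1],d[0])-np.arctan2(-.140,-.0322)
    print(nm,np.round(q,4),np.hypot(*d),"yaw",psi)
# slab edges: points z~.022 via depth
for g in (F["wrist"],f):
    P=cloud(g);k=(abs(P[...,2]-.022)<.004)&(np.hypot(P[...,0]-.6,P[...,1]-.15)<.18)&(g["pixels"].astype(int).sum(2)>60)
    k=cv2.morphologyEx(k.astype(np.uint8),cv2.MORPH_OPEN,np.ones((3,3)))
    n,l,s,_=cv2.connectedComponentsWithStats(k); i=1+np.argmax(s[1:,4])
    pts=P[l==i][:,:2]; print(s[i],cv2.minAreaRect(pts.astype(np.float32)*1000))
im=F["wrist"]["pixels"][60:160,145:295,::-1]; cv2.imwrite("pics/pad.png",cv2.resize(im,None,fx=5,fy=5,interpolation=cv2.INTER_CUBIC))
E
```

```text
scene 85 (array([ 0.6304, -0.1455]), np.float64(0.0329), 34, 0.0003)
side 71 (array([ 0.6258, -0.1456]), np.float64(0.0321), 28, 0.0002)
wrist 123 (array([ 0.6276, -0.1457]), np.float64(0.0338), 87, 0.0003)
w0 [0.5527 0.0845 0.082 ] 0.14470546640298335 yaw -0.09121270397380865
w1 [0.5541 0.0856 0.082 ] 0.143181393691065 yaw -0.08397400777593789
scene [0.5533 0.0886 0.082 ] 0.14067407600374063 yaw -0.09591576882028718
side [0.5527 0.0794 0.082 ] 0.1495618444733588 yaw -0.08054184714297108
[ 165    0  128   83 7752] ((591.7185668945312, 154.8357696533203), (92.46315002441406, 148.0666961669922), 85.14331817626953)
[ 196   97  119  150 7417] ((593.3826293945312, 177.29849243164062), (207.75730895996094, 148.52587890625), 84.62419128417969)
```

View pics/pad.png

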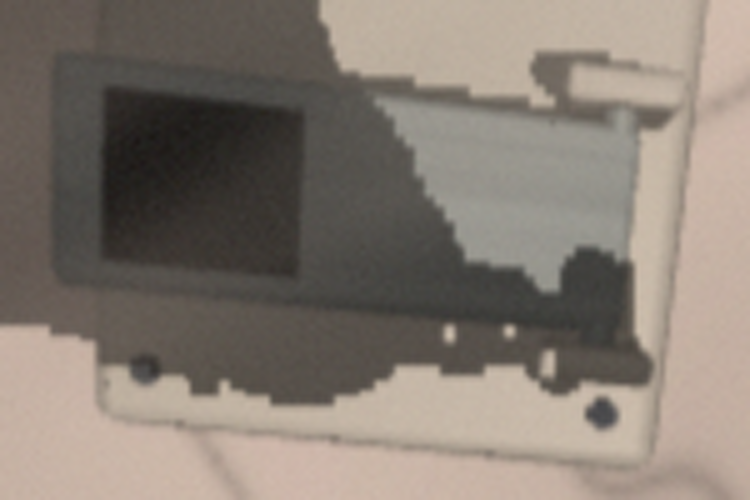

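jog_arm:
  delta_pos:
    - [0.006,0,-0.04]
    - [0.012,0,-0.08]
    - [0.018,0,-0.12]
    - [0.024,0,-0.16]
    - [0.031,0,-0.2]
  twist:
    - [0,0,0]
    - [0,0,0]
    - [0,0,0]
    - [0,0,0]
    - [0,0,0]
  jaw: [0.4,0.4,0.4,0.4,0.4]

```text
clock: 1.45
eef_pos: [0.6278, -0.0028, 0.2535]
tool_rot: [-0.707, 0.707, -0.0, 0.0]
wrist_force: [0.8, 0.2, -0.5]
finger_gap: 0.598
```

jog_arm:
  delta_pos:
    - [0,0.02,-0.035]
    - [0,0.04,-0.07]
    - [0,0.06,-0.105]
    - [0,0.08,-0.135]
    - [0,0.1,-0.1456]
  twist:
    - [0,0,0]
    - [0,0,0]
    - [0,0,0]
    - [0,0,0]
    - [0,0,0]
  jaw: [0.4,0.4,0.4,0.4,0.4]

```text
clock: 1.87
eef_pos: [0.6275, -0.1507, 0.1526]
tool_rot: [-0.707, 0.708, -0.001, 0.002]
wrist_force: [0.9, -0.0, -0.4]
finger_gap: 0.602
```

jog_arm:
  delta_pos:
    - [0,0.02,0]
    - [0,0.04,0]
    - [0,0.06,0]
    - [0,0.06,0]
    - [0,0.06,0]
  twist:
    - [0,0,0]
    - [0,0,0]
    - [0,0,0]
    - [0,0,0]
    - [0,0,0]
  jaw: [0.4,0.4,0.4,0.4,0.4]

```text
clock: 2.28
eef_pos: [0.6271, -0.1463, 0.0926]
tool_rot: [0.707, -0.707, 0.001, 0.0]
wrist_force: [-0.0, 0.5, 1.2]
finger_gap: 0.599
```

```bash
python3 - <<'E'
from bench import *
from h import *
f=grab_frame("wrist");s=grab_frame("side");
cv2.imwrite("pics/w2.png",np.hstack([f["pixels"][:,:,::-1][:,80:430],s["pixels"][:384,80:430,::-1]]))
g=get_obs();print(g["eef_pos"],g["tool_rot"],g["finger_gap"],g["clock"])
E
```

```text
[ 0.62864493 -0.1461485   0.09451584] [-7.06975695e-01  7.07237434e-01  3.30197100e-04  6.85390965e-04] 0.6007761941235269 2.3833
```

View pics/w2.png

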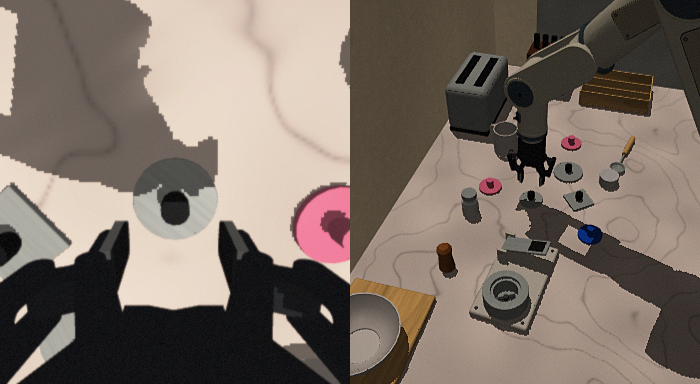

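The lid's knob at (175,207) lies midway between the fingers, with neither neighbour near them. Going down and gripping.

jog_arm:
  delta_pos:
    - [0,0.02,0]
    - [0,0.04,0]
    - [0,0.053,0]
    - [0,0.06,0]
    - [0,0.06,0]
  twist:
    - [0,0,0]
    - [0,0,0]
    - [0,0,0]
    - [0,0,0]
    - [0,0,0]
  jaw: [0.4,0.4,0.4,0.4,0.4]

```text
clock: 2.8
eef_pos: [0.6275, -0.1455, 0.0325]
tool_rot: [0.707, -0.707, 0.001, 0.001]
wrist_force: [-0.8, 0.4, -0.3]
finger_gap: 0.604
```

jog_arm:
  delta_pos:
    - [0,0,0]
    - [0,0,0]
    - [0,0,0]
    - [0,0,0]
    - [0,0,0]
  twist:
    - [0,0,0]
    - [0,0,0]
    - [0,0,0]
    - [0,0,0]
    - [0,0,0]
  jaw: [0.6,0.8,1,1,1]

```text
clock: 3.22
eef_pos: [0.6289, -0.1458, 0.0345]
tool_rot: [-0.707, 0.707, 0.001, 0.001]
wrist_force: [-0.4, -0.0, 5.8]
finger_gap: 0.243
```

```bash
python3 - <<'E'
from bench import *
from h import *
f=grab_frame("wrist");s=grab_frame("side");
cv2.imwrite("pics/w3.png",np.hstack([f["pixels"][:,:,::-1][:,80:430],s["pixels"][:384,80:430,::-1]]))
g=get_obs();print(g["eef_pos"],g["tool_rot"],g["finger_gap"],g["clock"],g["wrist_force"])
E
```

```text
[ 0.6289018  -0.14578359  0.03454428] [-7.06945080e-01  7.07267753e-01  7.24043106e-04  6.74547931e-04] 0.24035625105066247 3.3167 [-0.22715537  0.92135877  6.76590578]
```

View pics/w3.png

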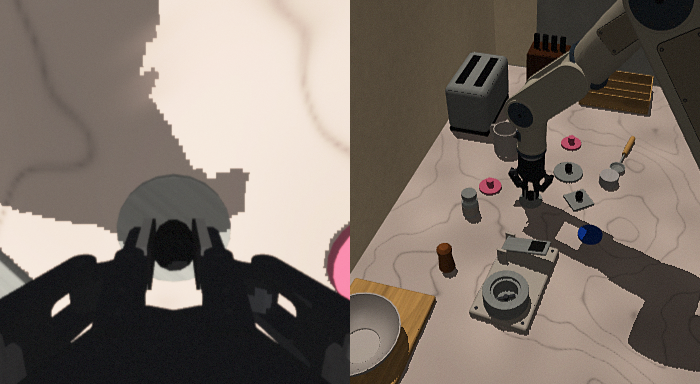

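jog_arm:
  delta_pos:
    - [0,-0.02,0]
    - [0,-0.05,0]
    - [0,-0.09,0]
    - [0,-0.12,0]
    - [0,-0.12,0]
  twist:
    - [0,0,0]
    - [0,0,0]
    - [0,0,0]
    - [0,0,0]
    - [0,0,0]
  jaw: [1,1,1,1,1]
  newtons: 45

```text
clock: 3.73
eef_pos: [0.6316, -0.1464, 0.1603]
tool_rot: [-0.706, 0.708, 0.004, 0.003]
wrist_force: [1.9, -0.4, -1.1]
finger_gap: 0.239
```

jog_arm:
  delta_pos:
    - [-0.006,0,0.037]
    - [-0.012,0,0.077]
    - [-0.018,0,0.117]
    - [-0.024,0,0.157]
    - [-0.03,0,0.1976]
  twist:
    - [0,0,0]
    - [0,0,0]
    - [0,0,0]
    - [0,0,0]
    - [0,0,0]
  jaw: [1,1,1,1,1]

```text
clock: 4.15
eef_pos: [0.5972, 0.0535, 0.1531]
tool_rot: [0.707, -0.707, 0.0, -0.0]
wrist_force: [0.9, 0.8, -0.6]
finger_gap: 0.237
```

jog_arm:
  delta_pos:
    - [0,0,0.04]
    - [0,0,0.08]
    - [0,0,0.12]
    - [0,0,0.15]
    - [0,0,0.17]
  twist:
    - [0,0,0]
    - [0,0,0]
    - [0,0,0]
    - [0,0,0]
    - [0,0,0]
  jaw: [1,1,1,1,1]

```text
clock: 4.57
eef_pos: [0.5974, 0.2252, 0.1531]
tool_rot: [0.707, -0.707, -0.001, 0.001]
wrist_force: [0.1, 0.1, -1.4]
finger_gap: 0.234
```

jog_arm:
  delta_pos:
    - [0,0,0]
    - [0,0,0]
    - [0,0,0]
    - [0,0,0]
    - [0,0,0]
  twist:
    - [0,0,0]
    - [0,0,0]
    - [0,0,0]
    - [0,0,0]
    - [0,0,0]
  jaw: [1,1,1,1,1]

```text
clock: 4.98
eef_pos: [0.5981, 0.2208, 0.1532]
tool_rot: [-0.707, 0.707, -0.001, 0.0]
wrist_force: [-0.3, 0.1, -1.3]
finger_gap: 0.236
```

```bash
python3 - <<'E'
from bench import *
from h import *
F={n:grab_frame(n) for n in("wrist","side","scene")};pickle.dump(F,open("f4.pkl","wb"))
cv2.imwrite("pics/w4.png",np.hstack([F["wrist"]["pixels"][:,:,::-1][:,80:430],F["side"]["pixels"][:384,80:430,::-1]]))
for i in range(1):
    g=get_obs();print(g["eef_pos"],g["tool_rot"],g["finger_gap"],g["clock"],g["wrist_force"])
f=F["wrist"];P=cloud(f)
im=f["pixels"].astype(int)
d=np.linalg.norm(P-np.r_[g["eef_pos"][:2],g["eef_pos"][2]-.025],axis=-1)
k=(d<.045)&(im.sum(2)>150)&(f["depth"]>0)
print(k.sum(),np.median(P[k],0))
E
```

```text
[0.59813434 0.2211805  0.15336903] [-7.07096595e-01  7.07116758e-01 -3.76386874e-04  3.92547259e-04] 0.2355154485893903 5.1333 [-0.20282319 -0.36549621 -1.71249443]
5958 [0.59790042 0.23301398 0.12702896]
```

View pics/w4.png

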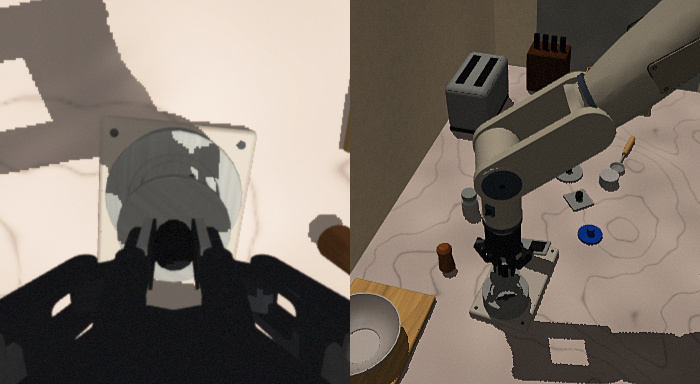

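Lid is held, at (172,215) in the wrist picture, over the bowl. Measuring its centre and tilt in the hand.

```bash
cat > lidfit.py <<'E'
from h import *
def lidfit(f,e):
    P=cloud(f); im=f["pixels"].astype(int)
    off=P-np.asarray(e)
    k=(f["depth"]>0)&(np.hypot(off[...,0],off[...,1])<.042)&(abs(off[...,2]+.0255)<.008)&(im.sum(2)>120)
    k=cv2.medianBlur(k.astype(np.uint8),3)
    q=P[k>0]; A=np.c_[q[:,:2]-e[:2],np.ones(len(q))]; s=np.linalg.lstsq(A,q[:,2],rcond=None)[0]
    print("plane slope x,y, z at tcp",np.round(s,4),"rel",s[2]-e[2])
    cs,_=cv2.findContours(k,cv2.RETR_EXTERNAL,cv2.CHAIN_APPROX_NONE); c=max(cs,key=len)[:,0]
    z=s[2]
    p=np.array([onz(f,a,b,z)[:2] for a,b in c])
    far=np.hypot(*(p-np.asarray(e[:2])).T)>.031
    # drop points that border the fingers
    print("circle",rcirc(p[far]), "tcp",e[:2])
    return k
E
python3 - <<'E'
from lidfit import *
F=pickle.load(open("f4.pkl","rb"))
k=lidfit(F["wrist"],(.5980,.2214,.1533))
f=F["wrist"]; print("bowl again");bowl(f,(.5978,.222))
im=f["pixels"][:,:,::-1].copy(); im[k>0]=im[k>0]//2+np.array([0,120,0],np.uint8)
cv2.imwrite("pics/k4.png",im[90:310,150:370].repeat(2,0).repeat(2,1))
E
```

```text
plane slope x,y, z at tcp [-0.0021  0.0773  0.1265] rel -0.026848372316898267
circle (array([0.5981, 0.2211]), np.float64(0.0342), 192, 0.0002) tcp (0.598, 0.2214)
bowl again
outer 418 (array([0.5979, 0.224 ]), np.float64(0.054), 169, 0.0003)
rim 438 (array([0.5979, 0.2223]), np.float64(0.0548), 183, 0.0002)
```

View pics/k4.png

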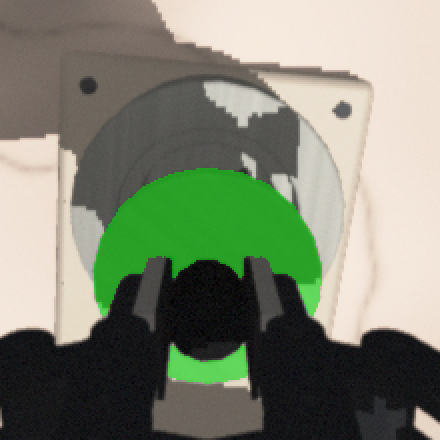

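```bash
python3 - <<'E'
from lidfit import *
F=pickle.load(open("f4.pkl","rb")); f=F["wrist"]; P=cloud(f)
k=(f["depth"]>0)&(abs(P[...,2])<.008)
q=P[k];A=np.c_[q[:,:2],np.ones(len(q))];print("table",np.linalg.lstsq(A,q[:,2],rcond=None)[0])
k=(abs(P[...,2]-.07)<.006)&(np.hypot(P[...,0]-.598,P[...,1]-.222)<.058);q=P[k];A=np.c_[q[:,:2],np.ones(len(q))];print("rim",k.sum(),np.linalg.lstsq(A,q[:,2],rcond=None)[0])
E4=(.5980,.2214,.1533)
off=P-np.array(E4);im=f["pixels"].astype(int)
k=(f["depth"]>0)&(np.hypot(off[...,0],off[...,1])<.034)&(abs(off[...,2]+.0265)<.01)&(im.sum(2)>120)
for lo in np.arange(-.034,.034,.008):
    s=k&(off[...,1]>lo)&(off[...,1]<lo+.008)
    if s.sum()>5: print(round(lo+.004,3),s.sum(),np.median(P[s][:,2]))
for n in("side","scene"):
    f=F[n];P=cloud(f);off=P-np.array(E4);im=f["pixels"].astype(int)
    k=(f["depth"]>0)&(np.hypot(off[...,0],off[...,1])<.033)&(abs(off[...,2]+.0265)<.009)&(im.sum(2)>150)
    q=P[k];A=np.c_[q[:,:2]-E4[:2],np.ones(len(q))];print(n,k.sum(),np.linalg.lstsq(A,q[:,2],rcond=None)[0])
u,v=map(int,proj(F["side"],E4)); a=F["side"]["pixels"][v-50:v+50,u-50:u+50,::-1]
u,v=map(int,proj(F["scene"],E4)); b=F["scene"]["pixels"][v-50:v+50,u-50:u+50,::-1]
cv2.imwrite("pics/t4.png",cv2.resize(np.hstack([a,b]),(800,400),interpolation=cv2.INTER_CUBIC))
E
```

```text
table [-0.00105479 -0.00027959  0.00108742]
rim 5037 [-0.00136542 -0.00183399  0.07152111]
-0.03 344 0.12698199973809088
-0.022 49 0.12699112336215476
-0.014 14 0.12696543726125348
-0.006 177 0.12700943914497836
0.002 566 0.1269114110273578
0.01 1340 0.12700682596196666
0.018 1275 0.12694026062480607
0.026 1004 0.12686438097622366
0.034 289 0.12637398946117784
side 29 [ 0.00733847 -0.04766911  0.12565412]
scene 239 [-0.00423056 -0.03157643  0.12673848]
```

View pics/t4.png

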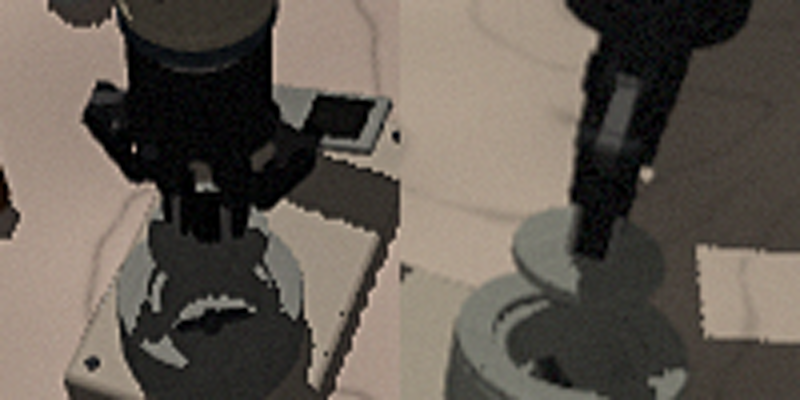

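jog_arm:
  delta_pos:
    - [0,0.012,0.001]
    - [0,0.026,0.001]
    - [0,0.038,0.001]
    - [0,0.043,0.001]
    - [0,0.043,0.001]
  twist:
    - [0,0,0]
    - [0,0,0]
    - [0,0,0]
    - [0,0,0]
    - [0,0,0]
  jaw: [1,1,1,1,1]

```text
clock: 5.55
eef_pos: [0.5969, 0.2225, 0.1081]
tool_rot: [-0.707, 0.708, -0.001, -0.001]
wrist_force: [-0.1, 0.3, -1.0]
finger_gap: 0.235
```

jog_arm:
  delta_pos:
    - [0,0,0]
    - [0,0,0]
    - [0,0,0]
    - [0,0,0]
    - [0,0,0]
  twist:
    - [0,0,0]
    - [0,0,0]
    - [0,0,0]
    - [0,0,0]
    - [0,0,0]
  jaw: [1,1,1,1,1]

```text
clock: 5.97
eef_pos: [0.5983, 0.2231, 0.1108]
tool_rot: [0.707, -0.707, -0.0, -0.0]
wrist_force: [0.8, -0.3, -1.4]
finger_gap: 0.237
```

```bash
python3 - <<'E'
from bench import *
from lidfit import *
f=grab_frame("wrist");pickle.dump(f,open("f5.pkl","wb"))
g=get_obs();e=g["eef_pos"];print(e,g["wrist_force"],g["finger_gap"])
k=lidfit(f,e); bowl(f,(.5978,.222))
im=f["pixels"][:,:,::-1].copy()
cv2.imwrite("pics/k5.png",im[90:310,150:370].repeat(2,0).repeat(2,1))
E
```

```text
[0.59819163 0.22309307 0.11072394] [ 0.72061308 -0.28448108 -0.7310063 ] 0.23569309171557823
plane slope x,y, z at tcp [-0.0014  0.1051  0.0838] rel -0.026940242987585378
circle (array([0.5984, 0.2234]), np.float64(0.0342), 189, 0.0002) tcp [0.59819163 0.22309307]
outer 109 (array([0.5985, 0.1773]), np.float64(0.0137), 75, 0.0019)
outer 550 (array([0.598 , 0.2245]), np.float64(0.054), 201, 0.0004)
rim 109 (array([0.5985, 0.1773]), np.float64(0.0137), 75, 0.0019)
rim 562 (array([0.598 , 0.2241]), np.float64(0.0481), 562, 0.008)
```

View pics/k5.png

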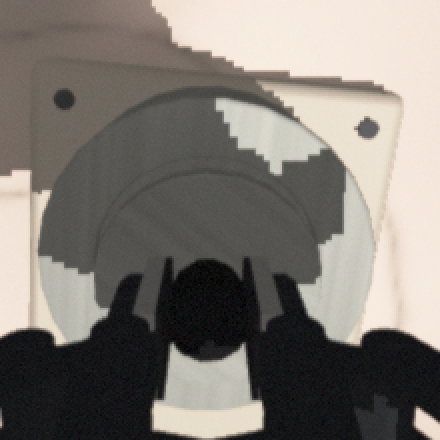

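```bash
python3 - <<'E'
from lidfit import *
for f in (pickle.load(open("f4.pkl","rb"))["wrist"],pickle.load(open("f5.pkl","rb"))):
  P=cloud(f);z=P[...,2];D=np.hypot(P[...,0]-.598,P[...,1]-.222)
  for lo in(.062,.066,.068):
    k=((z>lo)&(z<.1)&(D<.065)).astype(np.uint8)
    cs,_=cv2.findContours(cv2.medianBlur(k,5),cv2.RETR_EXTERNAL,cv2.CHAIN_APPROX_NONE)
    c=max(cs,key=len)[:,0]
    p=np.array([onz(f,a,b,.07)[:2] for a,b in c]); r=np.hypot(p[:,0]-.598,p[:,1]-.222)
    s=(abs(r-.055)<.004)&(p[:,1]>.20); print(lo,s.sum(),rcirc(p[s]))
    # fixed radius fit .0549
    from scipy.optimize import least_squares
    q=p[s]; o=least_squares(lambda x:np.hypot(*(q-x).T)-.0549,(.598,.222),loss="soft_l1",f_scale=.0005); print("  fixed r",o.x)
E
```

```text
0.062 256 (array([0.5979, 0.2221]), np.float64(0.055), 247, 0.0002)
  fixed r [0.59790619 0.2222148 ]
0.066 256 (array([0.5979, 0.2221]), np.float64(0.055), 247, 0.0002)
  fixed r [0.59791582 0.22216512]
0.068 256 (array([0.5979, 0.222 ]), np.float64(0.055), 247, 0.0002)
  fixed r [0.59790628 0.22211517]
0.062 303 (array([0.5979, 0.2223]), np.float64(0.055), 303, 0.0002)
  fixed r [0.59792813 0.22238283]
0.066 303 (array([0.5979, 0.2222]), np.float64(0.055), 303, 0.0002)
  fixed r [0.59792935 0.22227958]
0.068 303 (array([0.5979, 0.2221]), np.float64(0.055), 303, 0.0002)
  fixed r [0.59791799 0.22217881]
```

jog_arm:
  delta_pos:
    - [-0.0005,0,-0.0011]
    - [-0.0005,0.004,-0.0011]
    - [-0.0005,0.007,-0.0011]
    - [-0.0005,0.01,-0.0011]
    - [-0.0005,0.012,-0.0011]
  twist:
    - [0,0,0]
    - [0,0,0]
    - [0,0,0]
    - [0,0,0]
    - [0,0,0]
  jaw: [1,1,1,1,1]

```text
clock: 6.43
eef_pos: [0.5972, 0.2218, 0.0976]
tool_rot: [-0.707, 0.707, -0.0, -0.0]
wrist_force: [-0.1, -0.1, -1.4]
finger_gap: 0.237
```

jog_arm:
  delta_pos:
    - [0,0,0]
    - [0,0,0]
    - [0,0,0]
    - [0,0,0]
    - [0,0,0]
  twist:
    - [0,0,0]
    - [0,0,0]
    - [0,0,0]
    - [0,0,0]
    - [0,0,0]
  jaw: [1,1,1,1,1]

```text
clock: 6.85
eef_pos: [0.5976, 0.2219, 0.0984]
tool_rot: [0.707, -0.707, -0.0, -0.0]
wrist_force: [0.1, 0.8, -1.2]
finger_gap: 0.237
```

```bash
python3 - <<'E'
from bench import *
from lidfit import *
f=grab_frame("wrist");pickle.dump(f,open("f6.pkl","wb"))
g=get_obs();e=g["eef_pos"];print(e,g["wrist_force"],g["finger_gap"])
k=lidfit(f,e)
im=f["pixels"][:,:,::-1].copy()
cv2.imwrite("pics/k6.png",im[90:310,150:370].repeat(2,0).repeat(2,1))
E
```

```text
[0.59759199 0.2219233  0.09844055] [ 0.42026845  0.18327057 -0.533992  ] 0.23559978639280577
plane slope x,y, z at tcp [-0.001   0.0686  0.0711] rel -0.02737202720725017
circle (array([0.5976, 0.2224]), np.float64(0.0414), 200, 0.0001) tcp [0.59759199 0.2219233 ]
```

View pics/k6.png

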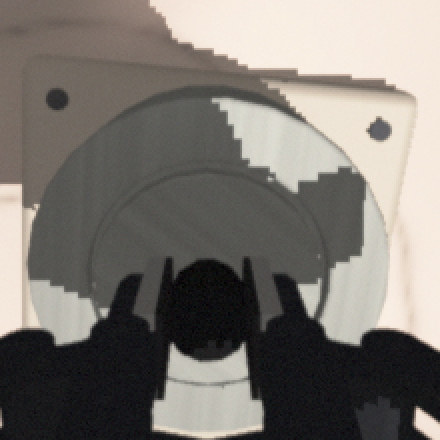

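The lid is inside the recess with an even gap, no contact yet. Lowering onto the ledge.

jog_arm:
  delta_pos:
    - [0,0.001,0]
    - [0,0.002,0]
    - [0,0.003,0]
    - [0,0.0035,0]
    - [0,0.0035,0]
  twist:
    - [0,0,0]
    - [0,0,0]
    - [0,0,0]
    - [0,0,0]
    - [0,0,0]
  jaw: [1,1,1,1,1]

```text
clock: 7.32
eef_pos: [0.5976, 0.222, 0.0966]
tool_rot: [0.707, -0.707, -0.0, -0.0]
wrist_force: [-5.2, -1.3, 15.9]
finger_gap: 0.241
```

jog_arm:
  delta_pos:
    - [0,-0.002,0]
    - [0,-0.002,0]
    - [0,-0.002,0]
    - [0,-0.002,0]
    - [0,-0.002,0]
  twist:
    - [0,0,0]
    - [0,0,0]
    - [0,0,0]
    - [0,0,0]
    - [0,0,0]
  jaw: [0.6,0.4,0.4,0.4,0.4]

```text
clock: 7.73
eef_pos: [0.5974, 0.2218, 0.0965]
tool_rot: [-0.707, 0.707, -0.0, -0.0]
wrist_force: [-0.7, 0.5, 0.3]
finger_gap: 0.597
```

jog_arm:
  delta_pos:
    - [0,-0.015,0]
    - [0,-0.04,0]
    - [0,-0.07,0]
    - [0,-0.08,0]
    - [0,-0.08,0]
  twist:
    - [0,0,0]
    - [0,0,0]
    - [0,0,0]
    - [0,0,0]
    - [0,0,0]
  jaw: [0.4,0.4,0.4,0.4,0.4]

```text
clock: 8.15
eef_pos: [0.5992, 0.2225, 0.1797]
tool_rot: [0.708, -0.706, -0.002, -0.002]
wrist_force: [0.4, -0.6, -0.1]
finger_gap: 0.599
```

```bash
python3 - <<'E'
from bench import *
from lidfit import *
F={n:grab_frame(n) for n in("wrist","side","scene")};pickle.dump(F,open("f7.pkl","wb"))
g=get_obs();e=g["eef_pos"];print(e,g["wrist_force"],g["finger_gap"],g["clock"])
for n in F:
    P=cloud(F[n]); D=np.hypot(P[...,0]-.5979,P[...,1]-.2222)
    ok=(F[n]["depth"]>0)&(F[n]["pixels"].astype(int).sum(2)>120)&(abs(P[...,2]-.07)<.008)
    for nm,a,b in(("lid",.014,.033),("rim",.04,.052)):
        q=P[ok&(D>a)&(D<b)]; A=np.c_[q[:,:2]-[.5979,.2222],np.ones(len(q))]; s=np.linalg.lstsq(A,q[:,2],rcond=None)[0]
        r=q[:,2]-A@s; kk=abs(r)<.003; s=np.linalg.lstsq(A[kk],q[kk,2],rcond=None)[0]
        print(n,nm,len(q),np.round(s,4))
c=[]
for n in F:
    u,v=map(int,proj(F[n],(.598,.222,.075))); r=70 if n=="wrist" else 40
    c.append(cv2.resize(cv2.copyMakeBorder(F[n]["pixels"][:,:,::-1],70,70,70,70,0)[v+70-r:v+70+r,u+70-r:u+70+r],(260,260),interpolation=cv2.INTER_CUBIC))
cv2.imwrite("pics/k7.png",np.hstack(c))
E
```

```text
[0.59671884 0.22159721 0.17537976] [-0.13880287  0.14558934 -0.32720295] 0.6027699828770392 8.3
wrist lid 3088 [-0.0016 -0.0004  0.0704]
wrist rim 4025 [-0.0021 -0.0005  0.0704]
side lid 248 [0.0092 0.0108 0.0698]
side rim 377 [ 0.0007 -0.003   0.0696]
scene lid 420 [-0.0065 -0.0024  0.0706]
scene rim 592 [-0.0008 -0.0013  0.0705]
```

View pics/k7.png

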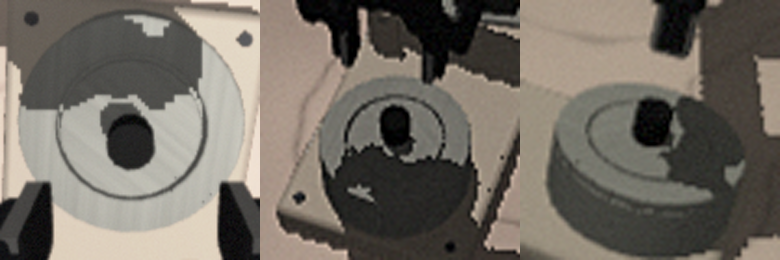

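Lid is flush and flat: its plane is within 0.2 mm of the rim in all views, with a uniform gap. Next, the paddle, with closed jaws.

jog_arm:
  delta_pos:
    - [-0.012,0,-0.035]
    - [-0.024,0,-0.07]
    - [-0.036,0,-0.105]
    - [-0.0466,0,-0.13]
    - [-0.0466,0,-0.1364]
  twist:
    - [0,0,0]
    - [0,0,0]
    - [0,0,0]
    - [0,0,0]
    - [0,0,0]
  jaw: [0.6,0.8,1,1,1]

```text
clock: 8.72
eef_pos: [0.5474, 0.0821, 0.1746]
tool_rot: [-0.707, 0.708, -0.003, -0.001]
wrist_force: [-0.2, 0.1, 0.1]
finger_gap: -0.003
```

jog_arm:
  delta_pos:
    - [0,0.02,0]
    - [0,0.04,0]
    - [0,0.055,0]
    - [0,0.055,0]
    - [0,0.055,0]
  twist:
    - [0,0,0]
    - [0,0,0]
    - [0,0,0]
    - [0,0,0]
    - [0,0,0]
  jaw: [1,1,1,1,1]

```text
clock: 9.13
eef_pos: [0.5499, 0.0856, 0.1202]
tool_rot: [-0.707, 0.707, -0.001, -0.001]
wrist_force: [0.0, -0.0, 0.2]
finger_gap: 0.002
```

```bash
cat > pv.py <<'E'
import sys
from bench import *
from h import *
F={n:grab_frame(n) for n in("wrist","side","scene")};pickle.dump(F,open(f"f{sys.argv[1]}.pkl","wb"))
g=get_obs();e=g["eef_pos"];print(np.round(e,4),np.round(g["wrist_force"],2),g["finger_gap"],g["clock"])
c=[]
for n in F:
    u,v=map(int,proj(F[n],(.555,.086,.07))); r=100 if n=="wrist" else 45
    c.append(cv2.resize(cv2.copyMakeBorder(F[n]["pixels"][:,:,::-1],100,100,100,100,0)[v+100-r:v+100+r,u+100-r:u+100+r],(266,266),interpolation=cv2.INTER_CUBIC))
cv2.imwrite(f"pics/k{sys.argv[1]}.png",np.hstack(c))
# paddle slope from depth in grinder frame
y=-.088; R=np.array([[np.cos(y),-np.sin(y)],[np.sin(y),np.cos(y)]])
o=np.array([.5979,.2222])-R@[0,.07]
for n in F:
    P=cloud(F[n]); L=(P[...,:2]-o)@R
    k=(F[n]["depth"]>0)&(abs(L[...,1]+.07)<.019)&(L[...,0]>-.06)&(L[...,0]<.04)&(P[...,2]>.03)&(P[...,2]<.1)
    x=L[...,0][k];z=P[...,2][k]
    if len(x)<40: print(n,len(x));continue
    for _ in range(6):
        s=np.polyfit(x,z,1); r=abs(z-np.polyval(s,x)); m=r<max(.002,2*np.median(r)); x,z=x[m],z[m]
    print(n,len(x),"slope up to free end",-s[0],"z at hinge",np.polyval(s,.055),"z at pad",np.polyval(s,-.035), "x range",x.min(),x.max())
E
python3 pv.py 8
```

```text
[0.5515 0.0858 0.1224] [ 0.02 -0.91  0.88] -0.0033030292616391616 9.2833
wrist 6125 slope up to free end 0.2612583607106629 z at hinge 0.06004359866105821 z at pad 0.08355685112501787 x range -0.05999030376522552 0.039994752034966954
side 271 slope up to free end 0.26064146115445885 z at hinge 0.058685781892244215 z at pad 0.08214351339614552 x range -0.0595601713893462 0.0398480247918549
scene 553 slope up to free end 0.2614960429684776 z at hinge 0.060403662632868914 z at pad 0.0839383065000319 x range -0.05976424827159767 0.0397204609912044
```

View pics/k8.png

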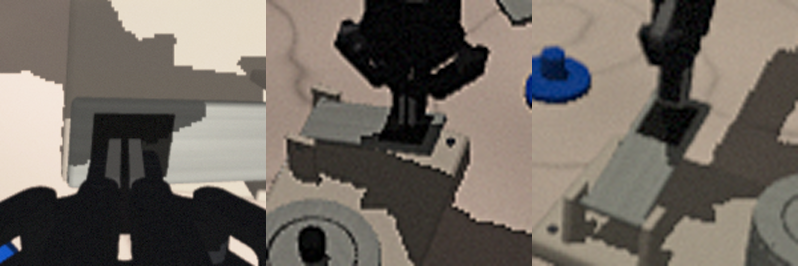

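The slope estimate reads 0.261 at rest (expected tan 0.25 = 0.255), and the fingertips are over the pad. Pressing in stages.

jog_arm:
  delta_pos:
    - [0,0.008,0]
    - [0,0.016,0]
    - [0,0.022,0]
    - [0,0.027,0]
    - [0,0.03,0]
  twist:
    - [0,0,0]
    - [0,0,0]
    - [0,0,0]
    - [0,0,0]
    - [0,0,0]
  jaw: [1,1,1,1,1]

```text
clock: 9.7
eef_pos: [0.5503, 0.0855, 0.091]
tool_rot: [-0.707, 0.707, -0.001, -0.0]
wrist_force: [-2.8, 1.0, 5.4]
finger_gap: -0.001
```

jog_arm:
  delta_pos:
    - [0,0,0]
    - [0,0,0]
    - [0,0,0]
    - [0,0,0]
    - [0,0,0]
  twist:
    - [0,0,0]
    - [0,0,0]
    - [0,0,0]
    - [0,0,0]
    - [0,0,0]
  jaw: [1,1,1,1,1]

```text
clock: 10.12
eef_pos: [0.5509, 0.0855, 0.092]
tool_rot: [0.707, -0.707, -0.0, -0.0]
wrist_force: [-2.2, -0.2, 5.3]
finger_gap: 0.003
```

```bash
python3 pv.py 9
```

```text
[0.5509 0.0854 0.092 ] [-2.25 -0.81  4.15] 0.00010713318329853681 10.2667
wrist 5670 slope up to free end 0.11695298334638375 z at hinge 0.05984475846186522 z at pad 0.07037052696303975 x range -0.058551479590923806 0.03999951675304611
side 222 slope up to free end 0.12317970044953133 z at hinge 0.058841276966114166 z at pad 0.06992745000657198 x range -0.05963550495413314 0.039886587645244456
scene 378 slope up to free end 0.1205510104598481 z at hinge 0.06017517014901908 z at pad 0.07102476109040541 x range -0.051794880239728475 0.03940526959375133
```

jog_arm:
  delta_pos:
    - [0,0.003,0]
    - [0,0.006,0]
    - [0,0.008,0]
    - [0,0.009,0]
    - [0,0.009,0]
  twist:
    - [0,0,0]
    - [0,0,0]
    - [0,0,0]
    - [0,0,0]
    - [0,0,0]
  jaw: [1,1,1,1,1]

```text
clock: 10.68
eef_pos: [0.5507, 0.0856, 0.0824]
tool_rot: [0.707, -0.707, 0.0, 0.0]
wrist_force: [-1.9, 1.1, 4.3]
finger_gap: 0.008
```

jog_arm:
  delta_pos:
    - [0,0,0]
    - [0,0,0]
    - [0,0,0]
    - [0,0,0]
    - [0,0,0]
  twist:
    - [0,0,0]
    - [0,0,0]
    - [0,0,0]
    - [0,0,0]
    - [0,0,0]
  jaw: [1,1,1,1,1]

```text
clock: 11.1
eef_pos: [0.5508, 0.0855, 0.0828]
tool_rot: [0.707, -0.707, 0.0, 0.0]
wrist_force: [-3.6, 1.3, 5.0]
finger_gap: 0.007
```

```bash
python3 pv.py 10
```

```text
[0.5508 0.0855 0.0828] [-3.86  1.06  5.66] -0.0026356242177933893 11.25
wrist 5196 slope up to free end 0.01853902970846276 z at hinge 0.05998733748655117 z at pad 0.06165585016031282 x range -0.049827840780476806 0.039997452684998484
side 204 slope up to free end 0.043035566017743075 z at hinge 0.05829186576710485 z at pad 0.06216506670870172 x range -0.058488366658513674 0.039613574539104114
scene 321 slope up to free end 0.03158924621041026 z at hinge 0.05991849534352569 z at pad 0.06276152750246261 x range -0.046555712417041616 0.039819364690846466
```

View pics/k10.png

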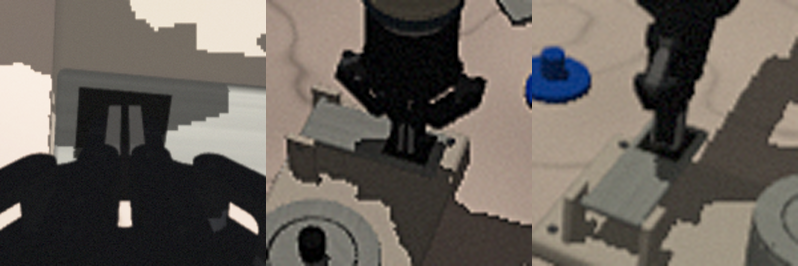

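jog_arm:
  delta_pos:
    - [0,0.001,0]
    - [0,0.0018,0]
    - [0,0.0018,0]
    - [0,0.0018,0]
    - [0,0.0018,0]
  twist:
    - [0,0,0]
    - [0,0,0]
    - [0,0,0]
    - [0,0,0]
    - [0,0,0]
  jaw: [1,1,1,1,1]

```text
clock: 11.67
eef_pos: [0.5509, 0.0855, 0.081]
tool_rot: [0.707, -0.707, -0.0, 0.0]
wrist_force: [-3.2, 0.4, 5.7]
finger_gap: 0.0
```

jog_arm:
  delta_pos:
    - [0,0,0]
    - [0,0,0]
    - [0,0,0]
    - [0,0,0]
    - [0,0,0]
  twist:
    - [0,0,0]
    - [0,0,0]
    - [0,0,0]
    - [0,0,0]
    - [0,0,0]
  jaw: [1,1,1,1,1]

```text
clock: 12.08
eef_pos: [0.5509, 0.0855, 0.0811]
tool_rot: [0.707, -0.707, 0.0, -0.0]
wrist_force: [-2.8, 1.4, 5.3]
finger_gap: -0.004
```

```bash
python3 pv.py 11; python3 - <<'E'
from h import *
y=-.088; R=np.array([[np.cos(y),-np.sin(y)],[np.sin(y),np.cos(y)]])
o=np.array([.5979,.2222])-R@[0,.07]
for i in (8,9,10,11):
  F=pickle.load(open(f"f{i}.pkl","rb"))
  for n in F:
    P=cloud(F[n]); L=(P[...,:2]-o)@R
    k=(F[n]["depth"]>0)&(abs(L[...,1]+.07)<.018)&(L[...,0]>-.01)&(L[...,0]<.04)&(P[...,2]>.045)&(P[...,2]<.085)
    x=L[...,0][k];z=P[...,2][k]
    for _ in range(8):
        s=np.polyfit(x,z,1); r=abs(z-np.polyval(s,x)); m=r<max(.0015,2.5*np.median(r)); x,z=x[m],z[m]
    print(i,n,len(x),"slope",round(-s[0],4),"angle pressed",round(.25-np.arctan(-s[0]),4),"z@0.015",round(np.polyval(s,.015),4))
E
```

```text
[0.5509 0.0855 0.0811] [-3.06  2.01  5.74] -0.0017279054455281873 12.2333
wrist 5200 slope up to free end -0.0007489197648383998 z at hinge 0.06000224046899495 z at pad 0.0599348376901595 x range -0.05407298163114824 0.039991695602599416
side 201 slope up to free end 0.022154360940958684 z at hinge 0.058125717242993896 z at pad 0.06011960972768018 x range -0.05726170742072157 0.039959204468860955
scene 322 slope up to free end 0.007245885183620422 z at hinge 0.060060757925488345 z at pad 0.06071288759201418 x range -0.03964889078318041 0.039850000703657594
8 wrist 3154 slope 0.257 angle pressed -0.0016 z@0.015 0.0704
8 side 151 slope 0.2121 angle pressed 0.041 z@0.015 0.0689
8 scene 291 slope 0.2567 angle pressed -0.0013 z@0.015 0.0708
9 wrist 3955 slope 0.1071 angle pressed 0.1433 z@0.015 0.0645
9 side 182 slope 0.1195 angle pressed 0.1311 z@0.015 0.0637
9 scene 234 slope 0.1004 angle pressed 0.1499 z@0.015 0.0649
10 wrist 4125 slope 0.0083 angle pressed 0.2417 z@0.015 0.0607
10 side 155 slope -0.003 angle pressed 0.253 z@0.015 0.0598
10 scene 209 slope 0.0253 angle pressed 0.2247 z@0.015 0.0612
11 wrist 4178 slope -0.01 angle pressed 0.26 z@0.015 0.0599
11 side 179 slope -0.0099 angle pressed 0.2599 z@0.015 0.059
11 scene 229 slope -0.0107 angle pressed 0.2607 z@0.015 0.0603
```

View pics/k11.png

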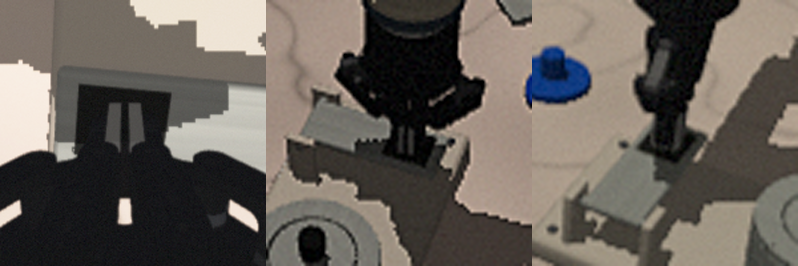

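Paddle is level within about 0.01 rad at about 5.5 N. One last check of the lid and the bystanders, from images already taken.

```bash
python3 - <<'E'
from h import *
F=pickle.load(open("f11.pkl","rb"))
for n in("side","scene"):
    P=cloud(F[n]);D=np.hypot(P[...,0]-.5979,P[...,1]-.2222)
    for nm,a,b in(("lid",.014,.033),("rim",.04,.052)):
        k=(D>a)&(D<b)&(abs(P[...,2]-.07)<.006);print(n,nm,k.sum(),np.median(P[k][:,2]))
cv2.imwrite("pics/fin.png",cv2.resize(np.hstack([F["scene"]["pixels"],F["side"]["pixels"]])[:,:,::-1],(800,300)))
E
```

```text
side lid 370 0.06956667925378518
side rim 513 0.06974276163583126
scene lid 405 0.07029915138702192
scene rim 587 0.07045453966410542
```

View pics/fin.png

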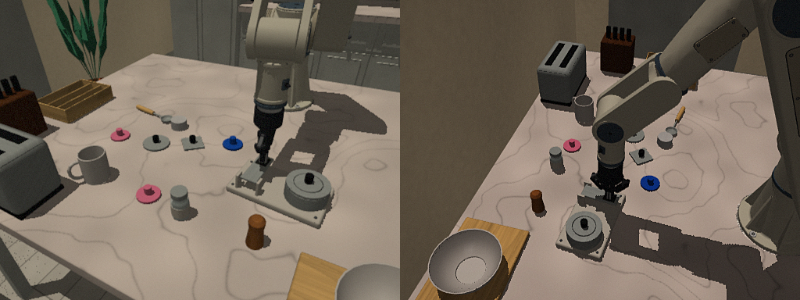

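The lid sits in the bowl (scene picture, 308,182), the paddle is held, and the other things are where they were.

```bash
python3 -c "
from bench import *
print(hand_in())"
```

```text
the job is handed in; nothing more can be done
None
```

I set the grinder's own lid home in the bowl's recess and let go of it. I then pressed the paddle level with closed jaws and handed the job in at about 12.2 s with the arm still holding it there.

- **Lid:** after release, the lid's top was flush with the rim to within 0.2 mm in all three views. It looked flat, with an even gap all round. The last scene and side pictures, taken while pressing, still showed it flush.
- **Paddle:** near the hinge, all three cameras put the press angle at about 0.26 rad, against 0.25 for level. Fitting the whole paddle gave about 0.25 from the wrist view and 0.24 from the scene view. The pad was at about 60 mm, and the wrist force was about 5.5 N upward.
- **Disagreement:** the whole-paddle fit from the side camera gave about 0.23 rad. It had few points, partly hidden by the fingers, so I trusted the other readings.
- **Other things:** the other lids and everything else look unmoved in the last pictures; I judged that by eye and did not measure it.

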